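Bring the forge blower back into service

TASK

Lift the red lock-out padlock up and off its hook and set it down gently, standing upright, in the blue tray. Then reach through the round opening in the blower box's guard plate and turn the sunken black knob until its white pointer is in line with the green mark, let go and leave the other things on the bench where they are.

Things in the scene. Friction and masses are not known exactly. Their poses are not given: they have to be found in the camera images.
- lock_center (a point): Centre of the loose red padlock (0.2-0.4 kg), half-way up its 112 mm. z up as it hangs or stands, y its width, x its thickness. Body 36 (x) by 64 (y) by 62 mm, flat base. On it a square steel shackle of 10 mm bars, 54 mm wide outside (y), 34 inside, top 56 mm above this point; grip its outer sides (54 mm apart, 6 to 56 mm above this point) from above. Hangs by it at the start.
- hook (a point): Point on top of the hook's bar where the shackle hangs at the start, 169 mm above the bench. z up, the hook points along -x. The 8 mm bar runs through the shackle along x and ends 42 mm from here at -x in a tip turned up 12 mm above the bar. To free the lock: lift it 14 to 30 mm (20 is best; its body meets the bar at 32), then move it along -x by 60 mm or more.
- stand: The hook's fixed stand. Origin: centre of the underside of its base plate (110 by 110 by 12 mm), on the bench, straight below the hook point; same axes. Its yellow post, 14 mm square and 175 mm high, stands 48 mm from the origin at +x and carries the hook's bar.
- tray: Blue open tray, fixed, 150 by 150 mm outside, 30 mm high, walls and floor 5 mm thick. Origin: centre of its underside, on the bench; x and y along its sides, z up. A lock standing on its floor has its centre 61 mm above the bench.
- console: Blower box, fixed, 170 by 170 mm, 110 mm high. Origin: centre of its underside, on the bench; z up. Its top is a steel guard plate 8 mm thick with a round opening 96 mm across at its centre; the knob is sunk in the hollow below, on the same vertical axis. The inner deck lies 62 mm below the plate's upper face. Fingers opened wide do not fit through: part-close them first.
- knob_top (a point): On the knob's vertical axis, at the top face of its black grip bar, 10 mm below the guard plate's upper face. The bar lies along x, its -x end being the pointer; z is up. Bar 60 mm long, 14 mm thick, 38 mm high (down from here); under it a disc 56 mm across, 8 mm high. Needs about 0.06 N m to turn and stays where it is left.
- knob_pointer (a point): Tip of the knob's pointer: the white-striped end of the grip bar, on the bar's top edge, 30 mm from the knob's axis.
- mark_aim (a point): Where the pointer tip should stand, seen from above: 30 mm from the knob's axis on the line from the axis to the green mark, at the height of the guard plate's upper face. The green mark itself is painted on the plate along that line, 52 to 78 mm from the axis, 11 mm wide.
- knob (a joint): Angle of the knob, 0 to 2.2 rad between its stops, growing as it turns clockwise seen from above. At the start it stands near 0 to 0.3, and the mark lies 0.55 to 1.45 rad further clockwise.
- hammer: Bystander: a loose hammer lying on the bench beyond the work. Origin on the bench under its handle. Not to be disturbed.
- brush: Bystander: a loose brush lying on the bench at the robot's left. Origin on the bench under it. Not to be disturbed.
- can: Bystander: a loose green can, 70 mm across and 90 mm high, standing beyond the work. Origin: centre of its underside. Not to be disturbed.
Not all that is in view belongs to the job. What is shaped like the part that bears lock_center but pink or purple is not meant.

How it is judged:
On the way, in this order (a step that is already met when the one before it is completed fails the run):
1. the lock is held in the gripper, clear of the hook (contact force between lock and the fingers above 0.5 N and horizontal distance between lock_center and hook above 0.055 m), for 0.1 s.
2. the lock is upright within the tray, its base no more than 12 mm above the tray's floor, while still held (set down, not dropped) (x of lock_center in the frame of tray between -0.055 and 0.055 m and y of lock_center in the frame of tray between -0.055 and 0.055 m and z of lock_center in the frame of tray below 0.073 m and angle between lock_center's own z axis and vertical below 0.2 rad and contact force between lock and the fingers above 0.3 N), for 0.05 s.
3. the knob's pointer is in line with the green mark (within about 9 degrees) (horizontal distance between knob_pointer and mark_aim below 0.0048 m), for 0.2 s.
At the end, for the whole second after the job is handed in: The lock stands at rest on the tray's floor, upright within 0.2 rad, its centre within 55 mm of the tray's centre along each side; the knob is still, with its pointer tip within 4.8 mm (about 9 degrees) of the mark's line, seen from above (x of lock_center in the frame of tray between -0.055 and 0.055 m and y of lock_center in the frame of tray between -0.055 and 0.055 m and z of lock_center in the frame of tray below 0.073 m and angle between lock_center's own z axis and vertical below 0.2 rad and horizontal distance between knob_pointer and mark_aim below 0.0048 m and linear speed of lock below 0.02 m/s and velocity of joint knob between -0.05 and 0.05 rad/s); the robot touches nothing.
It fails at once if the hammer is shifted by more than 30 mm (distance of hammer from where it was at the start of the episode above 0.03 m).
It fails at once if the brush is shifted by more than 30 mm (distance of brush from where it was at the start of the episode above 0.03 m).
It fails at once if the can is shifted by more than 30 mm (distance of can from where it was at the start of the episode above 0.03 m).
It also fails if it takes over 59 s, if anything falls off the work surface, if the arm or the gripper's body presses on something with over 40 N, if the wrist force passes 120 N, or if a joint passes its speed limit or range.

ROBOT

A 6-joint arm with a two-finger parallel gripper is mounted at the origin on the work surface. World frame = base frame: x ahead of the robot, y to its left, z up, the work surface at z = 0. Lengths are in m, angles in rad, forces in N, time in s.
With the tool pointing down it reaches from about 0.325 to 0.925 m from the base axis. Payload 3.1 kg.
Tool frame: the origin (TCP) lies on the centre line of the jaws, within the pads' length; the fingertips stand 17 mm ahead of it and the grasp point (between the pads) lies 2 mm behind it; z points along the fingers, y is the line along which they close (so a half turn about z gives the same grasp; the last joint's range is limited). The gripper opens to 85 mm and grips with 20 to 120 N. Pads are 22 mm wide; open, the fingers measure 114 mm over their backs; the gripper's body (76 mm by 85 mm) begins 54 mm behind the grasp point. The pads swing forward as they close: fully open they stand 13 mm farther back than shut.
Start: joints at [1.083, 0.217, 1.613, -0, 1.311, -0.112], TCP at [0.229, 0.581, 0.22] pointing down, gripper open.
Joint ranges: [-2.75, 2.75], [-0.78, 2.1], [0.31, 2.55], [-1.13, 4.27], [0.13, 2.63], [-2.58, 2.58]. Speed limits (rad/s): [2.79, 2.79, 3.14, 3.14, 3.14, 3.14].

INTERFACE

Orientations are given as a rotation vector (axis times angle).
In Python, from plant import ctrl, viewer, ticket gives the robot as it stands.
- The arm moves only by the tool drive_tool, never from a script. Its argument "deltas" is text: rows parted by semicolons, each of 6 numbers parted by spaces: the shift along the tool's x, y, z in units of 25 mm (1.0 is 25 mm), then the turn, a rotation vector about the tool's x, y, z in units of 8 degrees (1.0 is 8 degrees). A call has 1 to 12 rows; each row shifts and turns the commanded pose from where the row before left it, along the tool's axes as they then stand; what a row does not reach is not made up. A row lasts 1/10 s, in which the tool goes at most 50 mm and 8.59 degrees, less where a joint would pass 70% of its speed; a pose out of reach is approached as far as the arm can. A call is refused whole if a number of a shift passes 1 or a number of a turn 1, either way. A call with a gripper value outside its range is refused whole. "claw" is the opening, from 0 (shut) to 1 (fully open), set as the call begins (left out, the last holds). The fingers move at their own pace and stop on an object; the grip force is fixed at half the most. Time passes only in rows, so rows that do not move let the fingers close. It gives the time, the measured TCP pose, the force, the opening and the grip force at its end, in the units of the state.
- ctrl.read_state(): the state, without advancing time (a new reading comes with each control period).
- viewer.camera(name): name is "scene" or "top" or "wrist"; returns a dict with "img" (420x560x3 uint8, blue, green, red), "fov_y" (degrees; the focal length in pixels is half the picture's height over the tangent of half this angle, whatever the lens; pixels are square), "cx", "cy" (the principal point, pixels), "R" (3x3) and "t" (3): a world point X has camera coordinates R X + t; the wrist camera has in their place "hand_eye" (4x4, takes a point from camera to tool coordinates, whose origin is the TCP and whose axes are the flange's). Camera axes: x right, y down, z forward; pixel columns grow to the right and rows downward; lengths in m; the calibration is good to about 2 mm. A picture is of the moment at which its call begins: read the wrist's pose just before it. There is no depth.
- ticket.job_done(): hands the job in; it is judged then, once.
The state is a dict: "clock": time; "joints": joint angles; "qvel": joint speeds; "joint_efforts": joint torques, N m; "tool_pos": TCP position; "eef_rot": TCP orientation; "contact_force": force on the tool from outside, world axes, zero at the start; "moment": the same for the moment, N m; "gripper_width": finger opening in m; "grip_force": force on a finger pad.
Only numpy, scipy, OpenCV 4.12 (cv2) and the standard library are available. Lean on these libraries where they do the work, as an engineer would, in place of code of your own. Each camera call takes 0.05 s, during which the arm holds its last target. There are 200 camera calls.

## Working session

There is one attempt and no reset: what is moved stays moved. The work goes in short steps, Python scripts to look and compute and a tool call to move; the robot and the scene stay as the last step left them, time stands still between calls to the robot, and variables do not carry over. Pictures are saved under pics/ and viewed, at most 10 in all, crops included, and the job is handed in when it is done.

Besides the shell and the picture viewer there is one more tool, called after "Request:" by a JSON object that holds its "name" and its "arguments". drive_tool: Moves the arm, as the interface text tells. Its arguments: {"type":"object","properties":{"deltas":{"type":"string"},"claw":{"type":"number"}},"required":["deltas"]}

```bash
mkdir -p pics; ls; cat > h.py <<'E'
import numpy as np, cv2, pickle
from scipy.spatial.transform import Rotation as Ro
def ray(c,u,v):
    f=210/np.tan(np.radians(c['fov_y'])/2)
    d=np.array([(u-c['cx'])/f,(v-c['cy'])/f,1.])
    if 'R' in c: R=np.array(c['R']);return -R.T@np.array(c['t']),R.T@d
    H=np.array(c['hand_eye']);W=np.eye(4);W[:3,:3]=Ro.from_rotvec(c['rv']).as_matrix();W[:3,3]=c['p'];M=W@H
    return M[:3,3],M[:3,:3]@d
def onz(c,u,v,z):
    o,d=ray(c,u,v);return (o+d*(z-o[2])/d[2]).round(4)
def proj(c,X):
    f=210/np.tan(np.radians(c['fov_y'])/2)
    if 'R' in c: p=np.array(c['R'])@X+c['t']
    else:
        o,_=ray(c,0,0);H=np.array(c['hand_eye']);p=(Ro.from_rotvec(c['rv']).as_matrix()@H[:3,:3]).T@(X-o)
    return (f*p[:2]/p[2]+[c['cx'],c['cy']]).round(1)
def snap(name,tag):
    from plant import ctrl,viewer
    s=ctrl.read_state();c=viewer.camera(name);c['p']=s['tool_pos'];c['rv']=s['eef_rot']
    pickle.dump(c,open(f'{tag}.pkl','wb'));cv2.imwrite(f'pics/{tag}.png',c['img']);return c
def load(t): return pickle.load(open(t+'.pkl','rb'))
def tri(c1,p1,c2,p2):
    o1,d1=ray(c1,*p1);o2,d2=ray(c2,*p2)
    k=np.linalg.lstsq(np.c_[d1,-d2],o2-o1,rcond=None)[0];a=o1+k[0]*d1;b=o2+k[1]*d2
    return (a+b)/2,np.linalg.norm(a-b)
E
python3 - <<'E'
from h import *
from plant import ctrl
for n in('scene','top'):
    c=snap(n,n+'0');print(n,c['fov_y'],c['cx'],c['cy'],[k for k in c],ray(c,280,210))
print(ctrl.read_state())
E
```

```text
pics
scene 42.67380747343963 277.9128685055811 209.39069923704014 ['img', 'fov_y', 'cx', 'cy', 'R', 't', 'p', 'rv'] (array([ 1.23621131, -0.02888408,  1.13913528]), array([-0.52232737,  0.13603956, -0.84183354]))
top 57.26626290776475 277.35028435523856 212.31146453087953 ['img', 'fov_y', 'cx', 'cy', 'R', 't', 'p', 'rv'] (array([0.45738809, 0.15742826, 1.21320701]), array([ 0.12541186, -0.02447395, -0.99184498]))
{'clock': 0.1, 'joints': array([ 1.08275681e+00,  2.17717683e-01,  1.61478968e+00,  4.88556519e-07,
        1.31132881e+00, -1.12192737e-01]), 'qvel': array([-0.00077342, -0.00309446, -0.00522714,  0.00019765, -0.00139049,
        0.00081702]), 'joint_efforts': array([-1.03252845e-03, -3.98076046e+01, -3.04970026e+01, -2.36404621e-04,
        4.20219250e-03,  3.39623318e-05]), 'tool_pos': array([0.22902198, 0.58069415, 0.21876637]), 'eef_rot': array([-0.58678585, -3.0856289 ,  0.00336566]), 'contact_force': array([-0.34607449,  0.55528207,  0.51754018]), 'moment': array([-0.06094976,  0.04792371, -0.04794825]), 'grip_force': 0.0, 'gripper_width': 0.08537806170244296}
```

View pics/scene0.png

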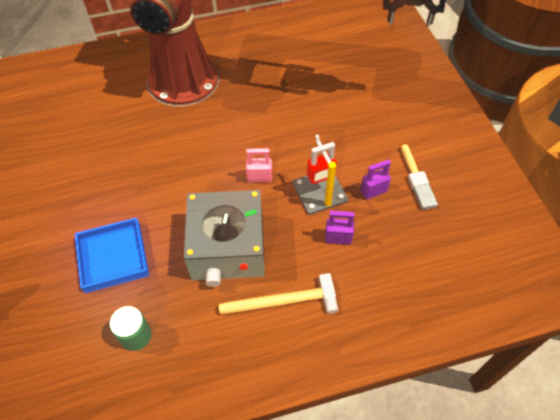

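View pics/top0.png

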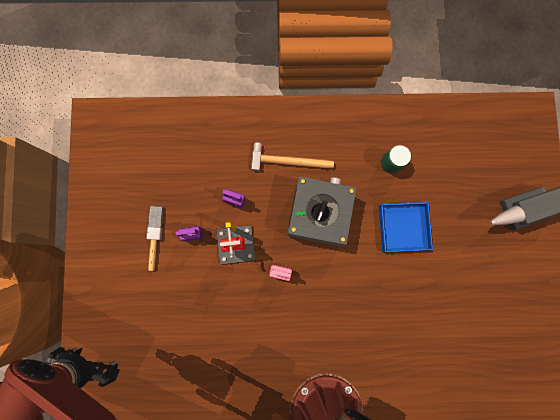

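Scene shows the red lock on the yellow-post stand at about (320,165), the pink lock at (258,165), and purple ones at (376,180) and (340,227). In the top view the red one is at (232,242), the tray at (406,227), and the knob at (321,211). The red one hanging on the hook is the one meant, because the others are pink or purple and stand on the bench. I'll confirm this in an enlarged crop.

```bash
python3 - <<'E'
from h import *
a=load('top0');b=load('scene0')
A=cv2.resize(a['img'][170:285,205:300],None,fx=4.2,fy=4.2,interpolation=2)[:480]
B=cv2.resize(b['img'][130:220,285:355],None,fx=5.333,fy=5.333,interpolation=2)[:480]
cv2.imwrite('pics/crop1.png',np.hstack([A[:480],B[:480]]))
for n,c in(('top',a),('scene',b)):
    hsv=cv2.cvtColor(c['img'],cv2.COLOR_BGR2HSV)
    for k,lo,hi in(('blue',(105,150,60),(125,255,255)),('red',(0,220,120),(4,255,255)),('green',(50,150,100),(75,255,255)),('yel',(24,180,150),(32,255,255))):
        m=cv2.inRange(hsv,lo,hi)
        for q in sorted(cv2.findContours(m,0,2)[0],key=cv2.contourArea)[::-1][:6]:
            if len(q)>3: print(n,k,cv2.contourArea(q),[np.round(x,1).tolist() for x in cv2.minAreaRect(q)[:2]],cv2.boxPoints(cv2.minAreaRect(q)).round().astype(int).tolist())
E
```

```text
top blue 2303.0 [[405.4, 226.9], [48.0, 51.4]] [[379, 204], [430, 202], [432, 250], [381, 252]]
top red 48.5 [[237.6, 242.9], [11.7, 10.4]] [[232, 238], [242, 237], [243, 248], [233, 249]]
top red 22.0 [[224.5, 248.0], [4.0, 7.0]] [[221, 246], [228, 246], [228, 250], [221, 250]]
top red 6.0 [[223.9, 239.6], [1.8, 6.2]] [[221, 239], [227, 238], [227, 240], [221, 241]]
top green 19.5 [[300.1, 212.9], [3.3, 8.3]] [[296, 212], [304, 211], [304, 214], [296, 215]]
top yel 10.5 [[228.0, 224.5], [3.0, 4.0]] [[226, 223], [230, 223], [230, 226], [226, 226]]
top yel 2.0 [[292.8, 228.9], [1.3, 2.7]] [[292, 230], [293, 227], [294, 228], [293, 230]]
top yel 1.5 [[302.0, 180.5], [1.0, 2.0]] [[301, 180], [303, 180], [303, 181], [301, 181]]
top yel 0.0 [[343.1, 238.3], [2.2, 0.4]] [[342, 238], [342, 238], [344, 239], [344, 239]]
scene blue 3784.0 [[109.4, 255.0], [58.9, 70.6]] [[68, 235], [136, 218], [151, 275], [82, 292]]
scene red 184.0 [[316.9, 168.3], [21.9, 21.0]] [[303, 163], [321, 154], [331, 173], [312, 183]]
scene red 7.5 [[243.5, 266.0], [2.0, 5.0]] [[241, 265], [246, 265], [246, 267], [241, 267]]
scene green 18.5 [[250.2, 212.5], [2.8, 9.5]] [[245, 213], [254, 210], [255, 212], [246, 215]]
scene yel 23.0 [[332.0, 164.5], [5.0, 6.0]] [[329, 162], [335, 162], [335, 167], [329, 167]]
scene yel 5.5 [[256.0, 248.5], [3.0, 2.0]] [[255, 247], [257, 247], [257, 250], [255, 250]]
scene yel 5.0 [[189.5, 252.0], [2.0, 3.0]] [[188, 251], [191, 251], [191, 253], [188, 253]]
scene yel 4.0 [[192.0, 197.0], [2.0, 2.0]] [[191, 196], [193, 196], [193, 198], [191, 198]]
scene yel 3.5 [[254.0, 194.0], [2.0, 2.0]] [[253, 193], [255, 193], [255, 195], [253, 195]]
```

View pics/crop1.png

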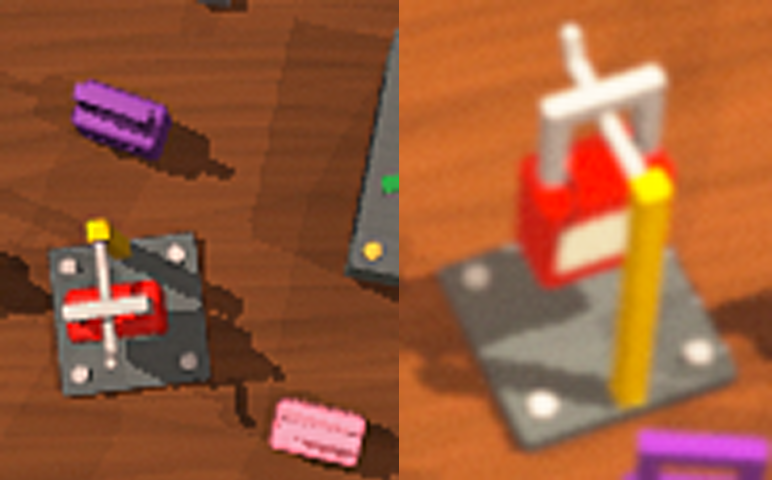

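```bash
python3 - <<'E'
from h import *
a=load('top0');b=load('scene0')
T=lambda x,y:(205+x/4.2,170+y/4.2)
S=lambda x,y:(285+(x-399)/5.333,130+y/5.333)
P=[onz(a,*T(*q),.012) for q in((50,250),(193,235),(209,381),(65,396))];print('base',P,np.mean(P,0))
print('post',onz(a,*T(97,230),.175),tri(a,T(97,230),b,S(651,187)))
e=[onz(a,*T(63,309),.179),onz(a,*T(152,301),.179)];print('shackle',e,np.mean(e,0))
print(onz(b,*S(545,103),.179),onz(b,*S(664,75),.179))
print('tip',tri(a,T(111,358),b,S(570,33)))
P=[onz(a,*q,.03) for q in((379,204),(430,202),(432,250),(381,252))];print('tray',P,np.mean(P,0))
P=[onz(b,*q,.03) for q in((76,233),(140,220),(148,270),(83,289))];print('tray',P,np.mean(P,0))
Y=[onz(b,*q,.11) for q in((256,248.5),(189.5,252),(192,197),(254,194))];print('screws',Y,np.mean(Y,0))
Y=[onz(a,*q,.11) for q in((292.8,228.9),(302,180.5),(343.1,238.3))];print('screws',Y)
print('green',onz(a,300.1,213,.11),onz(b,250.2,212.5,.11))
I=cv2.resize(b['img'][180:290,175:275],None,fx=4,fy=4,interpolation=2)
J=cv2.resize(a['img'][170:250,283:363],None,fx=5,fy=5,interpolation=2)
J=cv2.copyMakeBorder(J,0,40,0,0,0);cv2.imwrite('pics/crop2.png',np.hstack([I,J]))
E
```

```text
base [array([0.5518, 0.3262, 0.012 ]), array([0.5608, 0.2198, 0.012 ]), array([0.4526, 0.2095, 0.012 ]), array([0.444 , 0.3155, 0.012 ])] [0.5023  0.26775 0.012  ]
post [0.5513 0.273  0.175 ] (array([0.55166508, 0.27351159, 0.17046009]), np.float64(8.09478885467181e-05))
shackle [array([0.5008, 0.2946, 0.179 ]), array([0.5047, 0.2379, 0.179 ])] [0.50275 0.26625 0.179  ]
[0.5023 0.2417 0.179 ] [0.5018 0.2955 0.179 ]
tip (array([0.46904052, 0.26381607, 0.18020836]), np.float64(0.0006688763828010467))
tray [array([ 0.6197, -0.181 ,  0.03  ]), array([ 0.6228, -0.3415,  0.03  ]), array([ 0.4734, -0.3373,  0.03  ]), array([ 0.4707, -0.1792,  0.03  ])] [ 0.54665 -0.25975  0.03   ]
tray [array([ 0.4761, -0.338 ,  0.03  ]), array([ 0.4819, -0.1848,  0.03  ]), array([ 0.622, -0.185,  0.03 ]), array([ 0.6292, -0.333 ,  0.03  ])] [ 0.5523 -0.2602  0.03  ]
screws [array([0.6791, 0.0605, 0.11  ]), array([ 0.6478, -0.0806,  0.11  ]), array([ 0.507 , -0.0489,  0.11  ]), array([0.5386, 0.0913, 0.11  ])] [0.593125 0.005575 0.11    ]
screws [array([0.5414, 0.0946, 0.11  ]), array([0.6824, 0.064 , 0.11  ]), array([ 0.5113, -0.0492,  0.11  ])]
green [0.587  0.0723 0.11  ] [0.5855 0.0706 0.11  ]
```

Request:
{"name": "drive_tool", "arguments": {"deltas": "0 0 -0.5 0 0 -0.84; 0 0 -0.5 0 0 -0.84; 0 0 -0.5 0 0 -0.84; 0 0 -0.5 0 0 -0.84; -.7 -.96 0 0 0 0; -.7 -.96 0 0 0 0; -.7 -.96 0 0 0 0; -.7 -.96 0 0 0 0; -.7 -.96 0 0 0 0; -.7 -.96 0 0 0 0; -.7 -.96 0 0 0 0; -.7 -.96 0 0 0 0", "claw": 1}}

```text
clock: 1.3
tool_pos: [0.387, 0.402, 0.2693]
eef_rot: [0.147, -3.137, 0.001]
contact_force: [-0.1, 0.6, 0.4]
gripper_width: 0.0853
grip_force: 0.0
```

Request:
{"name": "drive_tool", "arguments": {"deltas": "-.7 -.96 0 0 0 0; -.7 -.96 0 0 0 0; -.7 -.96 0 0 0 0; -.7 -.96 0 0 0 0; -.7 -.96 0 0 0 0; -.5 -.7 0 0 0 0; 0 0 0 0 0 0; 0 0 0 0 0 0"}}

```text
clock: 2.1
tool_pos: [0.4987, 0.2755, 0.2694]
eef_rot: [0.145, -3.137, -0.0]
contact_force: [-0.2, 0.0, -0.1]
gripper_width: 0.0853
grip_force: 0.0
```

```bash
cat >> h.py <<'E'
def go(X,yaw=None):
    "tool-frame units to world point X; yaw = world direction angle (deg) of tool y"
    from plant import ctrl
    s=ctrl.read_state();R=Ro.from_rotvec(s['eef_rot']).as_matrix();y=np.degrees(np.arctan2(R[1,1],R[0,1]))
    print('t',round(s['clock'],2),'pos',s['tool_pos'].round(4),'yawy',y.round(2),'tilt z',R[:,2].round(4),'F',s['contact_force'].round(1),'w',round(s['gripper_width'],4),'units now',(R.T@(np.array(X)-s['tool_pos'])/.025).round(2))
    if yaw is not None:
        R2=Ro.from_rotvec([0,0,np.radians(yaw-y)]).as_matrix()@R
        print('turn',round((y-yaw)/8,2),'then units',(R2.T@(np.array(X)-s['tool_pos'])/.025).round(2))
E
python3 - <<'E'
from h import *
c=snap('wrist','w1');print(c['fov_y'],c['hand_eye'].round(3));go([.5025,.267,.155],95)
E
```

```text
63.7149994556554 [[-0.    -0.959 -0.283  0.071]
 [ 1.    -0.     0.    -0.   ]
 [-0.    -0.283  0.959 -0.153]
 [ 0.     0.     0.     1.   ]]
t 2.15 pos [0.4984 0.276  0.2695] yawy 95.35 tilt z [-1.3e-03  2.0e-04 -1.0e+00] F [-0.1 -0.2 -0.1] w 0.0854 units now [-0.14 -0.37  4.58]
turn 0.04 then units [-0.14 -0.37  4.58]
```

View pics/w1.png

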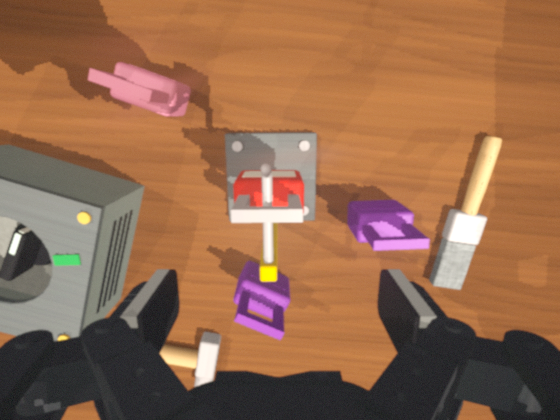

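View pics/crop2.png

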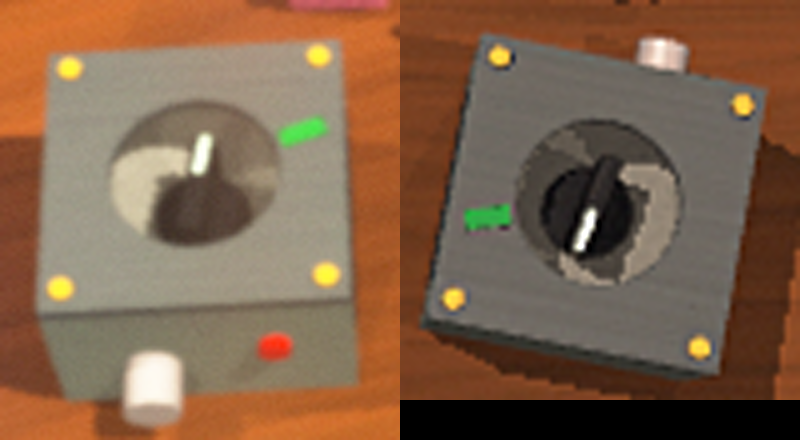

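Wrist view: the shackle's top bar runs from (231,209) to (303,209), the hook bar runs along column 267, and the post top is at (268,272). The yaw is well aligned. The console crop shows the white pointer, the knob and the green mark clearly.

```bash
python3 - <<'E'
from h import *
c=load('w1')
for q,z in(((231,208),.179),((303,208),.179),((231,221),.169),((303,221),.169),((267,214),.174),((268,272),.175),((266,168),.181)):print(q,onz(c,*q,z))
E
```

```text
(231, 208) [0.4987 0.2401 0.179 ]
(303, 208) [0.4938 0.2938 0.179 ]
(231, 221) [0.5122 0.2395 0.169 ]
(303, 221) [0.507 0.296 0.169]
(267, 214) [0.5024 0.2673 0.174 ]
(268, 272) [0.5506 0.2721 0.175 ]
(266, 168) [0.466  0.2638 0.181 ]
```

Request:
{"name": "drive_tool", "arguments": {"deltas": "-.14 -.35 .5 0 0 0; 0 0 .7 0 0 0; 0 0 .8 0 0 0; 0 0 .8 0 0 0; 0 0 .7 0 0 0; 0 0 .6 0 0 0; 0 0 .45 0 0 0; 0 0 0 0 0 0; 0 0 0 0 0 0"}}

```text
clock: 3.05
tool_pos: [0.5035, 0.2675, 0.1564]
eef_rot: [-0.147, 3.138, 0.0]
contact_force: [0.6, 0.1, -0.3]
gripper_width: 0.0852
grip_force: 0.0
```

Request:
{"name": "drive_tool", "arguments": {"deltas": "0 0 0 0 0 0; 0 0 0 0 0 0; 0 0 0 0 0 0; 0 0 0 0 0 0; 0 0 0 0 0 0; 0 0 0 0 0 0", "claw": 0}}

```text
clock: 3.65
tool_pos: [0.5048, 0.2677, 0.1581]
eef_rot: [-0.146, 3.135, 0.001]
contact_force: [-0.3, -1.0, 6.4]
gripper_width: 0.0507
grip_force: 61.8
```

Request:
{"name": "drive_tool", "arguments": {"deltas": "0 0 -.2 0 0 0; 0 0 -.2 0 0 0; 0 0 -.2 0 0 0; 0 0 -.2 0 0 0; 0 0 0 0 0 0; 0 0 0 0 0 0"}}

```text
clock: 4.25
tool_pos: [0.5033, 0.2674, 0.1763]
eef_rot: [-0.147, 3.138, 0.0]
contact_force: [-1.3, -0.0, -2.7]
gripper_width: 0.0505
grip_force: 62.8
```

```bash
python3 - <<'E'
from h import *
c=snap('wrist','w2');d=snap('scene','s2');go([.5025,.267,.178],95)
cv2.imwrite('pics/v2.png',np.hstack([c['img'][120:400,140:420],cv2.resize(d['img'][110:220,270:380],(280,280),interpolation=2)]))
E
```

```text
t 4.35 pos [0.503  0.2672 0.1759] yawy 95.35 tilt z [-7.e-04 -3.e-04 -1.e+00] F [ 0.1  0.5 -3.5] w 0.0507 units now [ 0.02 -0.01 -0.08]
turn 0.04 then units [ 0.02 -0.01 -0.08]
```

View pics/v2.png

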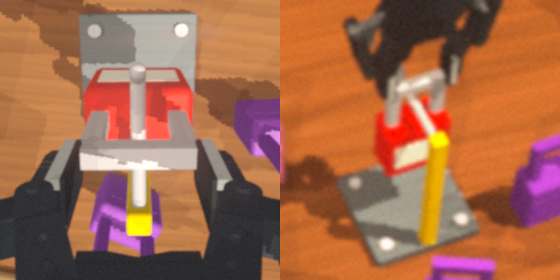

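The lock is held level by the shackle and is clear of the bar (about 3.5 N weight). Next I slide it off along -x.

Request:
{"name": "drive_tool", "arguments": {"deltas": ".3 0 0 0 0 0; .5 0 0 0 0 0; .6 0 0 0 0 0; .6 0 0 0 0 0; .6 0 0 0 0 0; .6 0 0 0 0 0; .4 0 0 0 0 0; .2 0 0 0 0 0; 0 0 0 0 0 0; 0 0 0 0 0 0"}}

```text
clock: 5.35
tool_pos: [0.4092, 0.2586, 0.1765]
eef_rot: [-0.147, 3.137, 0.0]
contact_force: [-0.2, 0.3, -3.7]
gripper_width: 0.051
grip_force: 62.9
```

```bash
python3 - <<'E'
from h import *
go([.395,.0,.22],95.35);go([.549,-.26,.22],91)
E
```

```text
t 5.35 pos [0.4092 0.2586 0.1765] yawy 95.35 tilt z [ 1.1e-03  3.0e-04 -1.0e+00] F [-0.2  0.3 -3.7] w 0.051 units now [  1.53 -10.25  -1.74]
turn 0.0 then units [  1.53 -10.25  -1.74]
t 5.35 pos [0.4092 0.2586 0.1765] yawy 95.35 tilt z [ 1.1e-03  3.0e-04 -1.0e+00] F [-0.2  0.3 -3.7] w 0.051 units now [ -3.63 -21.17  -1.74]
turn 0.54 then units [ -5.23 -20.84  -1.74]
```

Request:
{"name": "drive_tool", "arguments": {"deltas": "0 -.3 -.8 0 0 0; 0 -.6 -.8 0 0 0; 0 -.9 -.8 0 0 0; 0 -.9 -.6 0 0 0; 0 -.95 0 0 0 0; 0 -.95 0 0 0 0; 0 -.95 0 0 0 0; 0 -.95 0 0 0 0; 0 -.95 0 0 0 0; 0 -.95 0 0 0 0; 0 -.95 0 0 0 0; 0 -.95 0 0 0 0"}}

```text
clock: 6.55
tool_pos: [0.4334, 0.0007, 0.2515]
eef_rot: [-0.146, 3.137, -0.0]
contact_force: [-0.2, 0.0, -3.7]
gripper_width: 0.0509
grip_force: 63.7
```

Request:
{"name": "drive_tool", "arguments": {"deltas": "-.3 -.95 0 0 0 0; -.4 -.95 0 0 0 0; -.4 -.95 0 0 0 0; -.4 -.95 0 0 0 0; -.4 -.95 0 0 0 0; -.4 -.95 0 0 0 0; -.4 -.95 0 0 0 0; -.4 -.9 0 0 0 0; -.3 -.8 0 0 0 0; -.2 -.6 0 0 0 0; 0 0 0 0 0 0; 0 0 0 0 0 0"}}

```text
clock: 7.75
tool_pos: [0.5431, -0.2122, 0.2509]
eef_rot: [0.146, -3.137, -0.002]
contact_force: [0.2, 0.3, -3.0]
gripper_width: 0.0508
grip_force: 63.7
```

```bash
python3 - <<'E'
from h import *
c=snap('wrist','w3');go([.549,-.26,.1])
E
```

```text
t 7.8 pos [ 0.5429 -0.2117  0.2509] yawy 95.35 tilt z [-0.0011  0.0011 -1.    ] F [-0.1  0.6 -3.8] w 0.0507 units now [-0.07 -1.95  6.03]
```

View pics/w3.png

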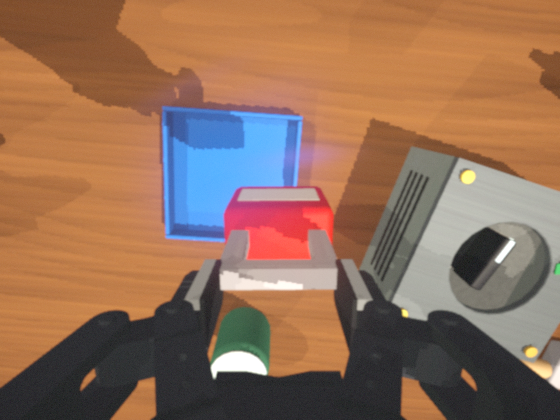

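The wrist view shows the lock held upright, with the tray's corners at (164,108), (301,116), (298,243) and (166,239).

```bash
python3 - <<'E'
from h import *
c=load('w3');P=[onz(c,*q,.03) for q in((164,108),(301,116),(298,243),(166,239))];print(P,np.mean(P,0)); print('can',onz(c,242,365,.09),onz(load('top0'),399,156,.09))
E
```

```text
[array([ 0.4779, -0.3391,  0.03  ]), array([ 0.4726, -0.1939,  0.03  ]), array([ 0.6168, -0.1813,  0.03  ]), array([ 0.6261, -0.3371,  0.03  ])] [ 0.54835 -0.26285  0.03   ]
can [ 0.7445 -0.2337  0.09  ] [ 0.756  -0.2321  0.09  ]
```

Request:
{"name": "drive_tool", "arguments": {"deltas": "0 -.6 0 0 0 0; 0 -.8 0 0 0 0; 0 -.6 .3 0 0 0; 0 0 .6 0 0 0; 0 0 .8 0 0 0; 0 0 .8 0 0 0; 0 0 .8 0 0 0; 0 0 .8 0 0 0; 0 0 .8 0 0 0; 0 0 .4 0 0 0; 0 0 .2 0 0 0; 0 0 0 0 0 0"}}

```text
clock: 9.0
tool_pos: [0.5474, -0.2618, 0.1127]
eef_rot: [0.146, -3.137, -0.002]
contact_force: [0.1, 0.6, -4.7]
gripper_width: 0.051
grip_force: 63.8
```

Request:
{"name": "drive_tool", "arguments": {"deltas": "0 0 .15 0 0 0; 0 0 .1 0 0 0; 0 0 .1 0 0 0; 0 0 0 0 0 0"}}

```text
clock: 9.4
tool_pos: [0.5478, -0.262, 0.105]
eef_rot: [0.147, -3.138, -0.0]
contact_force: [-0.1, 0.6, -3.3]
gripper_width: 0.0507
grip_force: 63.8
```

Request:
{"name": "drive_tool", "arguments": {"deltas": "0 0 .1 0 0 0; 0 0 .1 0 0 0; 0 0 0 0 0 0; 0 0 0 0 0 0"}}

```text
clock: 9.8
tool_pos: [0.5477, -0.262, 0.0998]
eef_rot: [0.147, -3.138, -0.0]
contact_force: [0.4, 0.4, -3.4]
gripper_width: 0.0509
grip_force: 63.8
```

Request:
{"name": "drive_tool", "arguments": {"deltas": "0 0 .06 0 0 0; 0 0 .06 0 0 0; 0 0 0 0 0 0"}}

```text
clock: 10.1
tool_pos: [0.5477, -0.2619, 0.0967]
eef_rot: [0.147, -3.138, -0.0]
contact_force: [1.1, 0.9, -3.5]
gripper_width: 0.0508
grip_force: 63.8
```

Request:
{"name": "drive_tool", "arguments": {"deltas": "0 0 .06 0 0 0; 0 0 .06 0 0 0; 0 0 0 0 0 0"}}

```text
clock: 10.4
tool_pos: [0.5493, -0.262, 0.0967]
eef_rot: [-0.146, 3.136, 0.0]
contact_force: [-2.8, 2.1, 6.6]
gripper_width: 0.0505
grip_force: 65.0
```

Request:
{"name": "drive_tool", "arguments": {"deltas": "0 0 -.05 0 0 0; 0 0 0 0 0 0; 0 0 0 0 0 0; 0 0 0 0 0 0; 0 0 0 0 0 0; 0 0 0 0 0 0", "claw": 1}}

```text
clock: 11.0
tool_pos: [0.5478, -0.2621, 0.0951]
eef_rot: [0.147, -3.138, -0.0]
contact_force: [-0.4, -0.5, -0.2]
gripper_width: 0.0856
grip_force: 0.0
```

Request:
{"name": "drive_tool", "arguments": {"deltas": "0 0 -.2 0 0 0; 0 0 -.4 0 0 0; 0 0 -.6 0 0 0; 0 0 -.9 0 0 0; 0 0 -1 0 0 0; 0 0 -1 0 0 0; 0 0 -1 0 0 0; 0 0 -1 0 0 0; 0 0 -1 0 0 0; 0 0 0 0 0 0; 0 0 0 0 0 0"}}

```text
clock: 12.1
tool_pos: [0.5484, -0.2624, 0.2747]
eef_rot: [-0.147, 3.135, -0.003]
contact_force: [-0.2, 0.7, -0.7]
gripper_width: 0.0852
grip_force: 0.0
```

```bash
python3 - <<'E'
from h import *
go([.53,0.007,.27],95.35)
E
```

```text
t 12.1 pos [ 0.5484 -0.2624  0.2747] yawy 95.35 tilt z [ 0.0028 -0.0018 -1.    ] F [-0.2  0.7 -0.7] w 0.0852 units now [-0.27 10.8   0.17]
turn 0.0 then units [-0.27 10.8   0.17]
```

Request:
{"name": "drive_tool", "arguments": {"deltas": "-.2 .7 0 0 0 0; -.25 .95 0 0 0 0; -.25 .95 0 0 0 0; -.25 .95 0 0 0 0; -.25 .95 0 0 0 0; -.25 .95 0 0 0 0; -.25 .95 0 0 0 0; -.25 .95 0 0 0 0; -.25 .95 0 0 0 0; -.25 .95 0 0 0 0; -.2 .9 0 0 0 0; -.15 .4 0 0 0 0"}}

```text
clock: 13.3
tool_pos: [0.5917, 0.0101, 0.2708]
eef_rot: [0.15, -3.134, -0.002]
contact_force: [0.2, 0.4, -0.2]
gripper_width: 0.0852
grip_force: 0.0
```

Request:
{"name": "drive_tool", "arguments": {"deltas": "0 0 0 0 0 0; 0 0 0 0 0 0; 0 0 0 0 0 0", "claw": 0.5}}

```text
clock: 13.6
tool_pos: [0.5927, 0.0062, 0.2724]
eef_rot: [0.145, -3.137, 0.001]
contact_force: [0.3, -0.3, -0.3]
gripper_width: 0.0443
grip_force: 0.0
```

```bash
python3 - <<'E'
from h import *
c=snap('wrist','w4');d=snap('top','t4');go([.594,.007,.2])
cv2.imwrite('pics/v4.png',np.hstack([c['img'],cv2.resize(d['img'][190:260,370:440],(240,240),interpolation=2).repeat(1,0) if 0 else cv2.copyMakeBorder(cv2.resize(d['img'][190:260,370:440],(240,240),interpolation=2),0,180,0,0,0)]))
E
```

```text
t 13.7 pos [0.5929 0.0061 0.2727] yawy 95.27 tilt z [-2.e-04 -3.e-04 -1.e+00] F [0.1 0.4 0.5] w 0.0428 units now [-0.05  0.03  2.91]
```

View pics/v4.png

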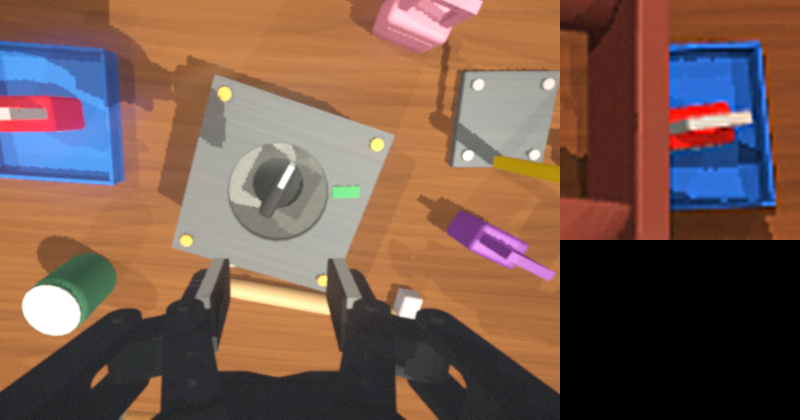

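The lock stands in the tray. In the wrist view the opening is centred near (279,190), the green mark is at (346,192), and the bar runs from its pointer end near (291,167) to its tail near (266,214).

```bash
python3 - <<'E'
from h import *
c=load('w4');im=c['img'];hsv=cv2.cvtColor(im,cv2.COLOR_BGR2HSV)
Y=cv2.inRange(hsv,(20,130,120),(32,255,255));Y[:,:160]=0;Y[:,400:]=0
pts=[cv2.moments(q) for q in cv2.findContours(Y[:295],0,2)[0] if 60<cv2.contourArea(q)<300]
pts=[(m['m10']/m['m00'],m['m01']/m['m00']) for m in pts];W=[onz(c,*q,.111) for q in pts];print(pts,W,np.mean(W,0))
g=cv2.inRange(hsv,(50,120,80),(75,255,255));g[:,:300]=0;g[:,400:]=0
q=max(cv2.findContours(g,0,2)[0],key=cv2.contourArea);r=cv2.minAreaRect(q);G=onz(c,*r[0],.11);print('green',r,G)
w=cv2.inRange(im,(190,190,190),(255,255,255));w[:150]=0;w[230:]=0;w[:,:240]=0;w[:,320:]=0
q=max(cv2.findContours(w,0,2)[0],key=cv2.contourArea);r=cv2.minAreaRect(q);B=cv2.boxPoints(r);print('white',r[0],[onz(c,*p,.1) for p in B],onz(c,*r[0],.1))
C=np.mean(W,0);M=onz(c,*r[0],.1)-C
print(np.degrees(np.arctan2(M[1],M[0])),np.degrees(np.arctan2(*(G-C)[1::-1])),[np.degrees(np.arctan2(*(onz(c,*p,.1)-onz(c,*p2,.1))[1::-1])) for p,p2 in((B[0],B[1]),(B[1],B[2]))])
cv2.imwrite('pics/v5.png',cv2.resize(im[120:260,210:370],None,fx=4,fy=4,interpolation=2))
E
```

```text
[] [] nan
green ((334.0, 195.0), (0.0, 0.0), 0.0) [0.5917 0.06   0.11  ]
white (286.27069091796875, 175.4203643798828) [array([0.59  , 0.0048, 0.1   ]), array([0.5654, 0.0152, 0.1   ]), array([0.5679, 0.0209, 0.1   ]), array([0.5926, 0.0106, 0.1   ])] [0.5788 0.0129 0.1   ]
nan nan [np.float64(-22.91690261844676), np.float64(-113.68208772453801)]
  return _methods._mean(a, axis=axis, dtype=dtype,
  ret = ret.dtype.type(ret / rcount)
```

View pics/v5.png

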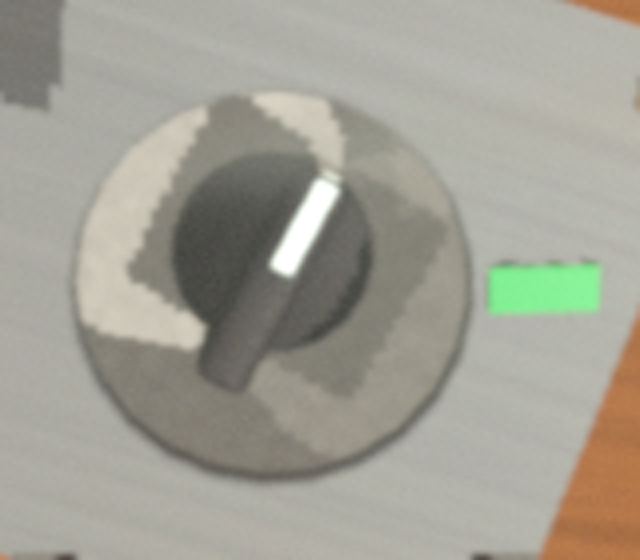

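```bash
python3 - <<'E'
from h import *
c=load('w4');V=lambda x,y,z:onz(c,210+x/4,120+y/4,z)
e=[V(72,286,.11),V(471,286,.11),V(272,92,.11),V(272,480,.11)];print(e,(e[0]+e[1])/2,(e[2]+e[3])/2)
t,q=V(331,175,.1),V(226,365,.1);print('bar',t,q,(t+q)/2,np.linalg.norm(t-q),np.degrees(np.arctan2(*(t-q)[1::-1])))
print('bar tail alt',V(222,388,.1))
g1,g2=V(490,291,.11),V(600,287,.11);print('green',g1,g2)
s=[onz(c,*p,.11) for p in((225,94),(377,145),(186,241))];print('screws',s,(s[1]+s[2])/2)
for C in((s[1]+s[2])/2,np.array([(e[2]+e[3])[0]/2,(e[0]+e[1])[1]/2,.1])):
  print(C,[np.degrees(np.arctan2(*(p-C)[1::-1])).round(1) for p in (t,q,g1,g2)])
E
```

```text
[array([ 0.5977, -0.0414,  0.11  ]), array([0.5889, 0.0536, 0.11  ]), array([0.5479, 0.002 , 0.11  ]), array([0.6426, 0.0107, 0.11  ])] [0.5933 0.0061 0.11  ] [0.59525 0.00635 0.11   ]
bar [0.567 0.018 0.1  ] [ 0.6168 -0.0032  0.1   ] [0.5919 0.0074 0.1   ] 0.054124670899692376 156.94040916395625
bar tail alt [ 0.6229 -0.0037  0.1   ]
green [0.5897 0.0583 0.11  ] [0.5863 0.0843 0.11  ]
screws [array([ 0.5099, -0.0485,  0.11  ]), array([0.5413, 0.0928, 0.11  ]), array([ 0.6521, -0.0806,  0.11  ])] [0.5967 0.0061 0.11  ]
[0.5967 0.0061 0.11  ] [np.float64(158.2), np.float64(-24.8), np.float64(97.6), np.float64(97.6)]
[0.59525 0.0061  0.1    ] [np.float64(157.2), np.float64(-23.3), np.float64(96.1), np.float64(96.5)]
```

Request:
{"name": "drive_tool", "arguments": {"deltas": "0 0 .3 0 0 .9; 0 0 .6 0 0 .9; 0 0 .6 0 0 .9; 0 0 .4 0 0 .8; 0 0 0 0 0 0; 0 0 0 0 0 0", "claw": 0.42}}

```text
clock: 14.3
tool_pos: [0.593, 0.0065, 0.2254]
eef_rot: [-0.615, -3.081, 0.0]
contact_force: [0.6, 0.4, 0.2]
gripper_width: 0.0357
grip_force: 0.0
```

```bash
python3 - <<'E'
from h import *
c=snap('wrist','w5');go([.595,.0063,.095],67.3)
for X in([.595,.0063,.1],[.5673,.018,.1],[.595,.0063,.11]):print(proj(c,np.array(X)))
E
```

```text
t 14.35 pos [0.5934 0.0065 0.226 ] yawy 67.42 tilt z [ 1.2e-03 -2.0e-04 -1.0e+00] F [ 0.5 -0.1  0.2] w 0.0364 units now [-0.06  0.01  5.24]
turn 0.01 then units [-0.06  0.01  5.24]
[278.4 202.6]
[278.7 167.5]
[278.5 205.7]
```

View pics/w5.png

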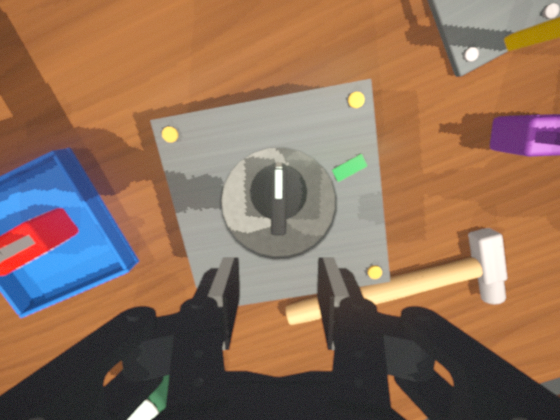

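The bar stands upright in the picture at column 279, between the fingers, and the tip row matches the prediction (about 166). Now I descend.

Request:
{"name": "drive_tool", "arguments": {"deltas": "-.06 0 .4 0 0 0; 0 0 .7 0 0 0; 0 0 .7 0 0 0; 0 0 .7 0 0 0; 0 0 .6 0 0 0; 0 0 .5 0 0 0; 0 0 .5 0 0 0; 0 0 .4 0 0 0; 0 0 .3 0 0 0; 0 0 .2 0 0 0; 0 0 .2 0 0 0; 0 0 0 0 0 0"}}

```text
clock: 15.55
tool_pos: [0.594, 0.0065, 0.0947]
eef_rot: [-0.617, -3.08, 0.0]
contact_force: [-0.4, -0.6, -1.1]
gripper_width: 0.0359
grip_force: 0.0
```

Request:
{"name": "drive_tool", "arguments": {"deltas": "0 0 0 0 0 0; 0 0 0 0 0 0; 0 0 0 0 0 0; 0 0 0 0 0 0; 0 0 0 0 0 0", "claw": 0}}

```text
clock: 16.05
tool_pos: [0.5945, 0.0065, 0.0955]
eef_rot: [0.617, 3.08, -0.0]
contact_force: [0.0, 0.6, 1.1]
gripper_width: -0.0003
grip_force: 0.0
```

The gripper reads fully shut with no grip force, which shouldn't be possible around a 14 mm bar. My picture views are used up, so I'll check by numbers.

```bash
python3 - <<'E'
from h import *
c=snap('wrist','w6');d=snap('scene','s6');go([.595,.0063,.095],67.3)
for X in([.595,.0063,.1],[.5673,.018,.1],[.6226,-.0054,.1]):print(proj(c,np.array(X)))
g=cv2.cvtColor(c['img'],cv2.COLOR_BGR2GRAY)
ch=" .:-=+*#%@"
for r in range(130,420,7):print(r,''.join(ch[g[r,x]*10//256] for x in range(130,430,4)))
E
```

```text
t 16.15 pos [0.5944 0.0065 0.0953] yawy 67.35 tilt z [ 1.e-04 -0.e+00 -1.e+00] F [ 0.1 -0.2 -0.2] w 0.0005 units now [-0.03  0.    0.01]
turn 0.01 then units [-0.03  0.    0.01]
[277.8 268.3]
[278.  208.3]
[277.4 322.2]<stdin>:6: RuntimeWarning: overflow encountered in scalar multiply
Traceback (most recent call last):
OverflowError: Python integer 256 out of bounds for uint8
```

```bash
python3 - <<'E'
from h import *
c=load('w6')
g=cv2.cvtColor(c['img'],cv2.COLOR_BGR2GRAY).astype(int)
ch=" .:-=+*#%@"
for r in range(120,400,6):print(r,''.join(ch[g[r,x]*10//256] for x in range(160,400,3)))
E
```

```text
120 ********************************************************************************
126 ********************************************************************************
132 ********************************************************************************
138 ********************************************************************************
144 ********************************************************************************
150 ********************************************************************************
156 ********************************************************************************
162 ********************************************************************************
168 ********************************************************************************
174 *******************************++++++***+++++++*********************************
180 ************************+++**#############+=++++++++++**************************
186 ********************+++==============+#####++===++==++++++**********************
192 ********************#================-++++*##+========+++====+**************
[... 2194 characters left out ...]
...::::::.:::.......
354 .....=+..:::::........................---:......................::::::..:+-.....
360 .:+****:...:::........................::::......................:::::.:.=***+-..
366 *****=......::.......................:+++=.......................:::.....:=****+
372 **=..................................=****:.......................-:........:+**
378 ............:.............................................:.....................
384 ................................................................................
390 ................................................................................
396 ................................................................................
```

```bash
python3 - <<'E'
from h import *
c=load('w6')
for n in('w4','w5','w6'):
    k=load(n);w=cv2.inRange(k['img'],(185,)*3,(255,)*3);m=np.zeros_like(w);p=proj(k,np.array([.58,.012,.1])).astype(int);s=28 if n=='w6' else 18
    m[p[1]-s:p[1]+s,p[0]-s:p[0]+s]=255
    q=max(cv2.findContours(w&m,0,2)[0],key=cv2.contourArea);print(n,cv2.minAreaRect(q),cv2.boxPoints(cv2.minAreaRect(q)).round(1).tolist())
R=Ro.from_rotvec(c['rv']).as_matrix()
for X in([.011,0,.017],[.011,0,.005],[.011,0,-.005],[-.011,0,.017],[.011,.007,.017],[.011,.007,-.005]):print(X,proj(c,R@np.array(X)+c['p']))
for z in(.06,.08,.1):
    for u,v in((0,7),(0,-7)):
        t=np.radians(157.3);print(z,proj(c,np.array([.595+.02*np.cos(t)-v/1000*np.sin(t),.0063+.02*np.sin(t)+v/1000*np.cos(t),z])))
im=c['img']
for r in (222,234,246,262,280):print(r,[im[r,x].tolist() for x in range(255,303,4)])
E
```

```text
w4 ((286.2898254394531, 175.38536071777344), (6.464503765106201, 27.37438201904297), 28.610458374023438) [[276.8999938964844, 185.89999389648438], [290.0, 161.8000030517578], [295.70001220703125, 164.89999389648438], [282.6000061035156, 188.89999389648438]]
w5 ((278.0, 182.5), (31.0, 6.0), 90.0) [[275.0, 167.0], [281.0, 167.0], [281.0, 198.0], [275.0, 198.0]]
w6 ((277.0, 228.5), (35.0, 10.0), 90.0) [[272.0, 211.0], [282.0, 211.0], [282.0, 246.0], [272.0, 246.0]]
[0.011, 0, 0.017] [277.7 230.8]
[0.011, 0, 0.005] [277.7 238.9]
[0.011, 0, -0.005] [277.7 246.4]
[-0.011, 0, 0.017] [277.7 268.4]
[0.011, 0.007, 0.017] [290.8 230.8]
[0.011, 0.007, -0.005] [292.5 246.4]
0.06 [265.7 206.3]
0.06 [289.9 206.3]
0.08 [264.4 216.5]
0.08 [291.2 216.5]
0.1 [262.8 229.1]
0.1 [292.8 229.1]
222 [[63, 69, 71], [71, 75, 78], [68, 75, 77], [70, 77, 78], [159, 177, 174], [255, 255, 255], [255, 255, 255], [180, 199, 196], [82, 89, 89], [66, 73, 74], [80, 87, 87], [82, 87, 93]]
234 [[64, 69, 69], [64, 71, 70], [62, 71, 71], [76, 80, 84], [161, 179, 174], [254, 255, 255], [227, 248, 247], [126, 142, 147], [64, 69, 68], [61, 71, 70], [77, 82, 86], [73, 80, 83]]
246 [[60, 68, 69], [62, 68, 68], [59, 69, 68], [61, 66, 68], [107, 119, 127], [186, 205, 214], [181, 200, 209], [106, 119, 124], [59, 64, 66], [61, 67, 67], [71, 78, 79], [72, 79, 79]]
262 [[49, 56, 55], [59, 64, 65], [100, 109, 112], [121, 128, 132], [114, 124, 128], [73, 77, 79], [53, 56, 56], [110, 119, 121], [115, 122, 127], [114, 124, 127], [71, 76, 79], [68, 72, 72]]
280 [[51, 54, 54], [53, 56, 58], [114, 122, 127], [113, 122, 125], [114, 123, 127], [60, 60, 65], [49, 50, 53], [103, 112, 117], [115, 125, 129], [115, 123, 127], [97, 103, 107], [54, 52, 52]]
```

The numbers show the closed fingertips appear at image row ~255. That puts them near the TCP's height or above it, about 10–15 mm over the bar's top, rather than 17 mm below the TCP. So the fingers shut above the bar. I'll feel down gently with them shut to find the true tip height.

Request:
{"name": "drive_tool", "arguments": {"deltas": "0 0 .1 0 0 0; 0 0 .1 0 0 0; 0 0 0 0 0 0"}}

```text
clock: 16.45
tool_pos: [0.5938, 0.0065, 0.0895]
eef_rot: [-0.617, -3.079, 0.0]
contact_force: [0.2, 0.5, -0.6]
gripper_width: -0.0002
grip_force: 0.0
```

Request:
{"name": "drive_tool", "arguments": {"deltas": "0 0 .1 0 0 0; 0 0 .08 0 0 0; 0 0 0 0 0 0"}}

```text
clock: 16.75
tool_pos: [0.5946, 0.0065, 0.0887]
eef_rot: [-0.616, -3.08, 0.0]
contact_force: [-6.8, 0.4, 13.3]
gripper_width: 0.0001
grip_force: 6.7
```

Request:
{"name": "drive_tool", "arguments": {"deltas": "0 0 .08 0 0 0; 0 0 .04 0 0 0; 0 0 0 0 0 0"}}

```text
clock: 17.05
tool_pos: [0.5948, 0.0065, 0.0886]
eef_rot: [-0.616, -3.08, 0.001]
contact_force: [-12.4, 0.8, 25.3]
gripper_width: -0.0003
grip_force: 12.8
```

Contact came at TCP z ≈ 0.089 against the bar top at 0.100, so the shut tips stand about 11 mm behind the TCP. I'll back off, part-open, go deeper and grip.

Request:
{"name": "drive_tool", "arguments": {"deltas": "0 0 -.4 0 0 0; 0 0 -.4 0 0 0; 0 0 0 0 0 0"}}

```text
clock: 17.35
tool_pos: [0.5958, 0.0063, 0.1044]
eef_rot: [0.616, 3.077, 0.001]
contact_force: [1.0, 0.3, 0.6]
gripper_width: 0.0
grip_force: 0.0
```

Request:
{"name": "drive_tool", "arguments": {"deltas": "0 0 0 0 0 0; 0 0 0 0 0 0; 0 0 0 0 0 0; 0 0 0 0 0 0", "claw": 0.38}}

```text
clock: 17.75
tool_pos: [0.5939, 0.0065, 0.102]
eef_rot: [-0.617, -3.079, 0.0]
contact_force: [0.9, -0.0, 0.8]
gripper_width: 0.0329
grip_force: 0.0
```

Request:
{"name": "drive_tool", "arguments": {"deltas": "0 0 .3 0 0 0; 0 0 .3 0 0 0; 0 0 .2 0 0 0; 0 0 .2 0 0 0; 0 0 0 0 0 0"}}

```text
clock: 18.25
tool_pos: [0.5934, 0.0066, 0.0764]
eef_rot: [-0.617, -3.078, 0.0]
contact_force: [0.2, 0.4, -1.3]
gripper_width: 0.0327
grip_force: 0.0
```

```bash
python3 - <<'E'
from h import *
go([.595,.0063,.066],67.3)
E
```

```text
t 18.25 pos [0.5934 0.0066 0.0764] yawy 67.35 tilt z [-2.4e-03  2.0e-04 -1.0e+00] F [ 0.2  0.4 -1.3] w 0.0327 units now [-0.06  0.02  0.41]
turn 0.01 then units [-0.06  0.02  0.41]
```

Request:
{"name": "drive_tool", "arguments": {"deltas": "-.04 0 .15 0 0 0; 0 0 .15 0 0 0; 0 0 .1 0 0 0; 0 0 0 0 0 0"}}

```text
clock: 18.65
tool_pos: [0.5949, 0.0061, 0.0673]
eef_rot: [-0.617, -3.08, 0.0]
contact_force: [-0.3, -0.4, 0.2]
gripper_width: 0.0327
grip_force: 0.0
```

Request:
{"name": "drive_tool", "arguments": {"deltas": "0 0 0 0 0 0; 0 0 0 0 0 0; 0 0 0 0 0 0; 0 0 0 0 0 0; 0 0 0 0 0 0", "claw": 0}}

```text
clock: 19.15
tool_pos: [0.5952, 0.0057, 0.0681]
eef_rot: [-0.617, -3.08, 0.001]
contact_force: [-2.1, -2.2, 1.6]
gripper_width: 0.0127
grip_force: 60.7
```

The bar is gripped. Next I turn it about 60° clockwise.

Request:
{"name": "drive_tool", "arguments": {"deltas": "0 0 0 0 0 .5; 0 0 0 0 0 .8; 0 0 0 0 0 .8; 0 0 0 0 0 .8; 0 0 0 0 0 .8; 0 0 0 0 0 .8; 0 0 0 0 0 .8; 0 0 0 0 0 .8; 0 0 0 0 0 .8; 0 0 0 0 0 .6; 0 0 0 0 0 0; 0 0 0 0 0 0"}}

```text
clock: 20.35
tool_pos: [0.595, 0.0055, 0.0681]
eef_rot: [2.072, 2.361, -0.002]
contact_force: [-4.0, -3.4, 3.9]
gripper_width: 0.0123
grip_force: 60.9
```

```bash
python3 - <<'E'
from h import *
go([.595,.0063,.066],6.8)
E
```

```text
t 20.35 pos [0.595  0.0055 0.0681] yawy 7.46 tilt z [-9.e-04 -1.e-03 -1.e+00] F [-4.  -3.4  3.9] w 0.0123 units now [0.03 0.01 0.08]
turn 0.08 then units [0.03 0.01 0.08]
```

Within 1° of the target. Now I release, rise straight up and verify.

Request:
{"name": "drive_tool", "arguments": {"deltas": "0 0 0 0 0 .08; 0 0 0 0 0 0; 0 0 0 0 0 0"}}

```text
clock: 20.65
tool_pos: [0.595, 0.0055, 0.068]
eef_rot: [2.085, 2.35, -0.002]
contact_force: [-3.6, -3.4, 4.0]
gripper_width: 0.0128
grip_force: 60.9
```

Request:
{"name": "drive_tool", "arguments": {"deltas": "0 0 0 0 0 0; 0 0 0 0 0 0; 0 0 0 0 0 0; 0 0 0 0 0 0", "claw": 0.38}}

```text
clock: 21.05
tool_pos: [0.5955, 0.0065, 0.0677]
eef_rot: [2.087, 2.348, 0.001]
contact_force: [0.2, -0.2, -0.7]
gripper_width: 0.0325
grip_force: 0.0
```

Request:
{"name": "drive_tool", "arguments": {"deltas": "0 0 -.3 0 0 0; 0 0 -.4 0 0 0; 0 0 -.6 0 0 0; 0 0 -.8 0 0 0; 0 0 -1 0 0 0; 0 0 -1 0 0 0; 0 0 -1 0 0 0; 0 0 -1 0 0 0; 0 0 -.8 0 0 0; 0 0 0 0 0 0; 0 0 0 0 0 0"}}

```text
clock: 22.15
tool_pos: [0.5957, 0.0061, 0.2415]
eef_rot: [2.086, 2.346, 0.002]
contact_force: [-0.9, -0.3, -0.2]
gripper_width: 0.0325
grip_force: 0.0
```

```bash
python3 - <<'E'
from h import *
c=snap('wrist','w7');go([.595,.0063,.25],6.8);im=c['img']
hsv=cv2.cvtColor(im,cv2.COLOR_BGR2HSV)
p=proj(c,np.array([.5875,.071,.11])).astype(int);m=np.zeros(im.shape[:2],np.uint8);m[p[1]-30:p[1]+30,p[0]-30:p[0]+30]=255
q=max(cv2.findContours(cv2.inRange(hsv,(45,70,60),(80,255,255))&m,0,2)[0],key=cv2.contourArea);r=cv2.minAreaRect(q);G=onz(c,*r[0],.11);print('g',r,G)
p=proj(c,np.array([.593,.021,.1])).astype(int);m[:]=0;m[p[1]-25:p[1]+25,p[0]-25:p[0]+25]=255
q=max(cv2.findContours(cv2.inRange(im,(185,)*3,(255,)*3)&m,0,2)[0],key=cv2.contourArea);r=cv2.minAreaRect(q);B=cv2.boxPoints(r);print('w',r)
a,b=(B[0]+B[1])/2,(B[2]+B[3])/2
a2,b2=(B[1]+B[2])/2,(B[3]+B[0])/2
if np.linalg.norm(a2-b2)>np.linalg.norm(a-b):a,b=a2,b2
A,Bb=onz(c,*a,.1),onz(c,*b,.1);d=A-Bb
if d[1]<0:d=-d
C=np.array([.595,.0063,.1]);print(A,Bb,'stripe',np.degrees(np.arctan2(d[1],d[0])),'green',np.degrees(np.arctan2(*(G-C)[1::-1])),'mid',np.degrees(np.arctan2(*((A+Bb)/2-C)[1::-1])))
E
```

```text
t 22.2 pos [0.5948 0.0062 0.2399] yawy 6.71 tilt z [-5.e-04  1.e-04 -1.e+00] F [-0.  -0.6 -0. ] w 0.0323 units now [ 0.01  0.01 -0.4 ]
turn -0.01 then units [ 0.01  0.01 -0.4 ]
g ((276.0, 121.5), (33.0, 14.0), 90.0) [0.5873 0.0708 0.11  ]
w ((277.0, 178.0), (26.0, 6.0), 90.0)
[0.5924 0.0342 0.1   ] [0.5951 0.0111 0.1   ] stripe 96.66665989090119 green 96.80774298197919 mid 94.37190658262176
```

The stripe points at 96.7° and the mark lies at 96.8°. The lock stands in the tray and the robot is clear of everything.

```bash
python3 -c "
from plant import ticket;print(ticket.job_done())"
```

```text
the job is handed in; nothing more can be done
None
```

The red padlock stands upright in the blue tray, the knob's pointer is lined up with the green mark to within about 1°, and the job is handed in (about 22 s used, result not shown to me).

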